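# Clip the snap hook onto the bench anchor

## Robot

A 7-joint arm with a two-finger parallel gripper is mounted at the origin on a cart in front of the work surface, level with it; the furniture and walls round the work are solid. World frame = base frame: x ahead of the robot, y to its left, z up, the work surface at z = 0. Lengths are in m, angles in rad, forces in N, time in s.
With the tool pointing down it reaches from about 0.425 to 0.875 m from the base axis. Payload 4.7 kg.
Tool frame: the origin (TCP) lies midway between the tips of the shut fingers; the grasp point (between the pads) lies 19 mm behind it (manip.hold_point_z is the z of the grasp point in the tool frame, in m); z points along the fingers, y is the line along which they close (so a half turn about z gives the same grasp; the last joint's range is limited). The gripper opens to 87 mm and grips with 3 to 60 N. Pads are 19 mm wide; open, the fingers measure 117 mm over their backs; the gripper's body (75 mm by 190 mm) begins 51 mm behind the grasp point.
Start: joints at [1.16, 0.321, -0.07, 1.45, 0.023, 1.371, -0.057], TCP at [0.268, -0.592, 0.189] pointing down, gripper open.
Joint ranges: [-2.86, 2.86], [-0.3, 2.09], [-1.38, 1.24], [0.06, 2.45], [-1.56, 4.7], [0.09, 2.05], [-2.69, 2.69]. Speed limits (rad/s): [2.57, 2.57, 3.14, 3.14, 3.14, 3.14, 3.14].

## Interface

Orientations are given as a unit quaternion [w, x, y, z].
In Python, from rig import telemetry, get_image, camera_params, manip, masks_of, place_of gives the robot as it stands.
- The arm moves only by the tool arm_command, never from a script. Its argument "deltas" is a list of rows, each a list of 3 entries, a list of its own where there are three numbers: the shift along the tool's x, y, z in cm, then the turn, a rotation vector about the tool's x, y, z in degrees, then the finger opening in cm, from 0 to 8.7. In form: [[[x, y, z], [rx, ry, rz], jaw], ...]. A call has 1 to 20 rows; each row shifts and turns the commanded pose from where the row before left it, along the tool's axes as they then stand; what a row does not reach is not made up. A row lasts 1/10 s, in which the tool goes at most 50 mm and 8.59 degrees, less where a joint would pass 70% of its speed; a pose out of reach is approached as far as the arm can. A call is refused whole if a number of a shift passes 5 or a number of a turn 8.59, either way. A call with a gripper value outside its range is refused whole. The fingers move at their own pace and stop on an object; "newtons" is the grip in N (left out, the last holds). Time passes only in rows, so rows that do not move let the fingers close. It gives the time, the measured TCP pose, the force, the opening and the grip force at its end, in the units of the state.
- telemetry.read_state(): the state, without advancing time (a new reading comes with each control period).
- get_image(name): name is "scene" or "side" or "wrist"; returns the picture (400x640x3 uint8, blue, green, red); there is no depth.
- camera_params(name): a dict with "fov_y" (degrees; the focal length in pixels is half the picture's height over the tangent of half this angle, whatever the lens; pixels are square), "cx", "cy" (the principal point, pixels), "rvec" (rotation vector, rad) and "tvec" (3), from world to camera coordinates, as OpenCV has them; the wrist camera has in their place "mount" (4x4, takes a point from camera to tool coordinates, whose origin is the TCP and whose axes are the flange's). Camera axes: x right, y down, z forward; pixel columns grow to the right and rows downward; lengths in m; the calibration is good to about 2 mm. A picture is of the moment at which its call begins: read the wrist's pose just before it. camera_params takes no time and is no camera call.
- manip.close_job(): hands the job in; it is judged then, once.
Trained networks look in the newest picture that a camera, given by its name, has taken for a name from the list of things; names that differ only in an ending like _2 or _b are one class to them, and where a whole thing is asked for, a point or a joint stands for the part that bears it (a point fixed in the world has none). Each returns a list of dicts, best first, with "score" (0 to 1); they miss things now and then, are a little off and sometimes report something else, mostly with a low value. They report only what shows in the picture. A call takes as long as a camera call. They do not tell look-alikes from the thing itself.
- masks_of(camera, thing): "mask" (400x640 bool, what is visible of it) and "centre" ([column, row] in pixels, amid what is visible of it).
- place_of(camera, thing): "centre" ([column, row] in pixels: a listed point, or the origin of a listed thing).
The state is a dict: "clock": time; "joint_positions": joint angles; "joint_vel": joint speeds; "joint_efforts": joint torques, N m; "tool_pos": TCP position; "orientation": TCP orientation; "ft_force": force on the tool from outside, world axes, zero at the start; "ft_torque": the same for the moment, N m; "grip_width": opening from 0.0 (shut) to 1.0 (fully open); "gripper_force": force on a finger pad.
Only numpy, scipy, OpenCV 4.12 (cv2) and the standard library are available. Lean on these libraries where they do the work, as an engineer would, in place of code of your own. Each camera call takes 0.05 s, during which the arm holds its last target. There are 200 camera calls.

## Task

Take the big snap hook out of its holder by its tail and lay it flat on the open bench, clear of the holder, and let go of it. Then take it again across spine and gate, squeeze its sprung gate open with the gripper, pass one leg of the steel anchor staple through the open mouth, and let the gate snap shut, so that the hook is left lying flat at the foot of the staple, clipped round that leg. Do not force the gate open against the staple, and leave the cutters, the heat sink and the solder spool where they are.

Things in the scene. Friction and masses are not known exactly. Their poses are not given: they have to be found in the camera images.
- hook: Large plain-metal snap hook, loose, 152 mm long, 12 mm thick, about 0.17 kg, lying flat. Origin: middle of its body at mid-thickness (6 mm above what it lies on); x along it to the round nose end, z up, gate on the +y side. Spine: straight flat-sided bar, x -40 to +34, outer face y = -28, inner y = -16 mm. Free space inside 32 mm wide
- hook_tail (a point): Grip point on the hook's tail, at (x, y) = (-62, 0) mm of the hook, mid-thickness, same axes. The tail is a flat-sided strap eye 20 mm wide, x from -44 to -84 mm; in the holder only the tail sticks out
- hook_nose (a point): End of the hook's rounded nose tip, at (33, 21) mm of the hook. The nose is the 12 mm round bar that turns from the spine's end round the crown (inner edge x = 56, outer x = 68 mm at y = 0) back along y = 21 mm to this tip; its outer side is at y = 27 mm
- hook_squeeze (a point): Point (-8, -5) mm of the hook, midway between spine and thumb rest when the gate is fully open: squeeze along the hook's y here, fingers on the spine's outer face (y = -28) and on the thumb rest, whose face then lies parallel to it at y = +17.6 mm (46 mm apart). When shut the thumb rest slants from (-20, 24) to (2, 34) mm: 62 mm over all
- hook_mouth (a point): Point (20, 13) mm of the hook, in the mouth when the gate is held fully open: a leg gets here from outside along the hook's y, between finger and nose tip. The open gate's free end then stands at (29, -8) mm
- hook_seat (a point): Point (46, 2) mm of the hook, in the crown: from hook_mouth a leg goes straight here, between the open gate's end and the nose; there the gate swings shut clear of it
- gate (a joint): Sprung gate of the hook: 7 mm thick bar on y = 20 mm from its pivot (x = -35) to its free end (x = 35 mm). 0 closed, 0.42 rad fully open (inward, a hard stop). The spring shuts it; squeezing the thumb rest takes about 8 N to start and 13 N to hold open: grip with 20 to 30 N
- holder: Fixed grey pocket, origin on the bench, axes as the hook's in it; the hook's origin starts within 2 mm of x = y = 0. Floor 4 mm thick; 24 mm high, 4 mm walls at the long sides (inner faces y = -32, +38 mm) and nose end (inner face x = 72); open at the tail end, x = -36 mm. No room for fingers beside spine or gate: lift the hook straight up by its tail
- staple: Fixed steel anchor staple: inverted U of 8 mm round bar on a plate 34 x 104 x 4 mm. Origin under the plate's centre, on the bench. Two upright legs at y = -30 and +30 mm (x = 0), joined by a bar along y whose top is 50 mm above the bench; z up, x away from the robot. The bench is clear for 100 mm and more on the robot side of the right leg, as far as the test jig
- right_leg (a point): Point on the axis of the staple's leg at y = -30 mm, 10 mm above the bench; same axes as the staple
- left_leg (a point): Point on the axis of the staple's leg at y = +30 mm, 10 mm above the bench; same axes as the staple
- cutters: Loose blue-handled cutters 132 x 40 x 11 mm lying on the bench beyond the staple, a bystander; origin centre of underside
- heat_sink: Loose finned heat sink 24 x 44 x 22 mm, a bystander right of the staple; origin centre of underside
- spool: Loose solder spool 52 mm across, 46 mm high, standing, a bystander further right; origin centre of underside
Things that resemble listed ones, but are neither listed nor needed, are in the scene too. Leave any brown or yellow look-alike of the staple alone.

How it is judged:
On the way, in this order (a step that is already met when the one before it is completed fails the run):
1. the snap hook lies flat on the bench, let go and at rest, clear of the holder (its origin more than 80 mm from the holder's) (horizontal distance between hook and holder above 0.08 m and height (world z) of hook below 0.012 m and angle between the z axis of hook and the z axis of staple, either way round below 0.2 rad and linear speed of hook below 0.03 m/s and contact force between the fingers and hook below 0.05 N), for 0.2 s.
2. the gripper squeezes the gate open (more than 0.3 rad) (value of joint gate above 0.3 rad and contact force between the fingers and gate above 1 N), for 0.1 s.
At the end, for the whole second after the job is handed in: One leg of the staple stands inside the snap hook (leg point within x -36 to +56, y -16 to +16, z -16 to +16 mm of the hook's frame), the gate is shut (below 0.06 rad), the hook lies flat (within 0.2 rad) at the staple's foot (origin less than 20 mm above the bench), let go and at rest (((x of right_leg in the frame of hook between -0.036 and 0.056 m and y of right_leg in the frame of hook between -0.016 and 0.016 m and z of right_leg in the frame of hook between -0.016 and 0.016 m) or (x of left_leg in the frame of hook between -0.036 and 0.056 m and y of left_leg in the frame of hook between -0.016 and 0.016 m and z of left_leg in the frame of hook between -0.016 and 0.016 m)) and value of joint gate below 0.06 rad and height (world z) of hook below 0.02 m and angle between the z axis of hook and the z axis of staple, either way round below 0.2 rad and linear speed of hook below 0.03 m/s and contact force between the fingers and hook below 0.05 N); the robot touches nothing.
It fails at once if the staple presses on the gate with more than 3 N while the fingers do not hold the gate (contact force between gate and staple above 3 N and contact force between the fingers and gate below 0.5 N).
It fails at once if the cutters are moved more than 30 mm (distance of cutters from where it was at the start of the episode above 0.03 m).
It fails at once if the heat sink is moved more than 30 mm (distance of heat_sink from where it was at the start of the episode above 0.03 m).
It fails at once if the solder spool is moved more than 30 mm (distance of spool from where it was at the start of the episode above 0.03 m).
It also fails if it takes over 58 s, if anything falls off the work surface, if the arm or the gripper's body presses on something with over 40 N, if the wrist force passes 120 N, or if a joint passes its speed limit or range.

## Working session

There is one attempt and no reset: what is moved stays moved. The work goes in short steps, Python scripts to look and compute and a tool call to move; the robot and the scene stay as the last step left them, time stands still between calls to the robot, and variables do not carry over. Pictures are saved under pics/ and viewed, at most 10 in all, crops included, and the job is handed in when it is done.

Besides the shell and the picture viewer there is one more tool, called after "Emit:" as name(argument=value, ...), one argument or row to a line, values as JSON. arm_command: Moves the arm, as the interface text tells. Its arguments: {"type":"object","properties":{"deltas":{"type":"array"},"newtons":{"type":"number"}},"required":["deltas"]}

```bash
mkdir -p pics; ls; cat > h.py <<'E'
import numpy as np, cv2
from scipy.spatial.transform import Rotation as R
from rig import telemetry, get_image, camera_params, manip, masks_of, place_of
def K(p): 
    f=200/np.tan(np.radians(p['fov_y'])/2); return f
def cam(name,st=None):
    p=camera_params(name); f=K(p)
    if 'mount' in p:
        st=st or telemetry.read_state(); q=st['orientation']
        T=np.eye(4);T[:3,:3]=R.from_quat([q[1],q[2],q[3],q[0]]).as_matrix();T[:3,3]=st['tool_pos']
        M=T@np.array(p['mount']); Rm=M[:3,:3]; c=M[:3,3]
    else:
        Rm=cv2.Rodrigues(np.array(p['rvec'],float))[0].T; c=-Rm@np.array(p['tvec'],float).ravel()
    return dict(f=f,cx=p['cx'],cy=p['cy'],R=Rm,c=c,raw=p)
def ray(C,uv): 
    d=C['R']@np.array([(uv[0]-C['cx'])/C['f'],(uv[1]-C['cy'])/C['f'],1]); return d/np.linalg.norm(d)
def atz(C,uv,z):
    d=ray(C,uv); return C['c']+d*(z-C['c'][2])/d[2]
def proj(C,P):
    q=C['R'].T@(np.array(P)-C['c']); return [C['cx']+C['f']*q[0]/q[2],C['cy']+C['f']*q[1]/q[2]]
def tri(cs,uvs):
    A=np.zeros((3,3));b=np.zeros(3)
    for C,u in zip(cs,uvs):
        d=ray(C,u);P=np.eye(3)-np.outer(d,d);A+=P;b+=P@C['c']
    X=np.linalg.solve(A,b); return X,[np.linalg.norm(np.cross(X-C['c'],ray(C,u))) for C,u in zip(cs,uvs)]
E
python3 - <<'E'
from h import *
np.set_printoptions(precision=4,suppress=True)
print(telemetry.read_state()); print(manip.hold_point_z)
for n in ['scene','side','wrist']:
    C=cam(n); print(n,C['f'],C['cx'],C['cy'],C['c'],C['R'][:,2],C['raw'].keys())
    cv2.imwrite(f'pics/{n}0.png',get_image(n))
print(camera_params('wrist')['mount'])
for n in ['scene','side']:
  C=cam(n)
  for t in ['hook','hook_tail','holder','staple','right_leg','left_leg','cutters','heat_sink','spool']:
    print(n,t,[(np.round(d['centre'],1).tolist(),round(d['score'],2),atz(C,d['centre'],0.01)) for d in place_of(n,t)][:4])
E
```

```text
pics
{'clock': 0.0, 'joint_positions': array([ 1.1601,  0.3219, -0.0701,  1.4517,  0.0226,  1.3708, -0.0569]), 'joint_vel': array([ 0.    , -0.0008,  0.0016, -0.0003,  0.0006,  0.0014, -0.001 ]), 'joint_efforts': array([  0.0004, -49.1286,  -0.4038, -31.2531,  -0.064 ,   0.0439,
         0.0002]), 'tool_pos': array([ 0.2676, -0.5917,  0.1874]), 'orientation': array([-0.0009,  0.9775,  0.2108, -0.0003]), 'ft_force': array([ 0.2442, -0.4159, -0.3578]), 'ft_torque': array([ 0.0045, -0.0003,  0.0615]), 'gripper_force': 0.0, 'grip_width': 1.000411379704841}
-0.0187
scene 389.7173993476404 317.5950900034653 201.87833371802603 [0.21   0.8683 0.7284] [ 0.3183 -0.6074 -0.7278] dict_keys(['fov_y', 'cx', 'cy', 'rvec', 'tvec'])
side 392.7618357389746 319.81539102044576 200.43815389525903 [0.0738 1.244  0.4597] [ 0.364  -0.8608 -0.3557] dict_keys(['fov_y', 'cx', 'cy', 'rvec', 'tvec'])
wrist 275.6019676259543 319.8737330927875 202.6811261753156 [ 0.3386 -0.5606  0.3829] [-0.2557 -0.1151 -0.9599] dict_keys(['fov_y', 'cx', 'cy', 'mount'])
[[-0.0003 -0.9599 -0.2803  0.0775]
 [ 1.     -0.0006  0.0011 
[... 1574 characters left out ...]
.3591, 0.01  ])), ([332.9, 267.2], 0.62, array([0.3422, 0.5268, 0.01  ])), ([269.6, 204.2], 0.56, array([0.6617, 0.2552, 0.01  ]))]
side left_leg [([299.4, 240.7], 0.63, array([0.467 , 0.4415, 0.01  ])), ([334.1, 280.2], 0.61, array([0.3204, 0.5752, 0.01  ])), ([371.3, 251.0], 0.57, array([0.286 , 0.4164, 0.01  ])), ([263.4, 212.2], 0.44, array([0.6454, 0.3195, 0.01  ]))]
side cutters [([230.7, 224.5], 0.66, array([0.6803, 0.4341, 0.01  ]))]
side heat_sink [([302.0, 195.6], 0.5, array([0.605 , 0.1404, 0.01  ])), ([300.9, 240.8], 0.19, array([0.4633, 0.4404, 0.01  ])), ([300.1, 244.0], 0.18, array([0.4574, 0.4571, 0.01  ]))]
side spool [([298.1, 181.3], 0.69, array([0.6841, 0.0093, 0.01  ]))]
```

View pics/scene0.png

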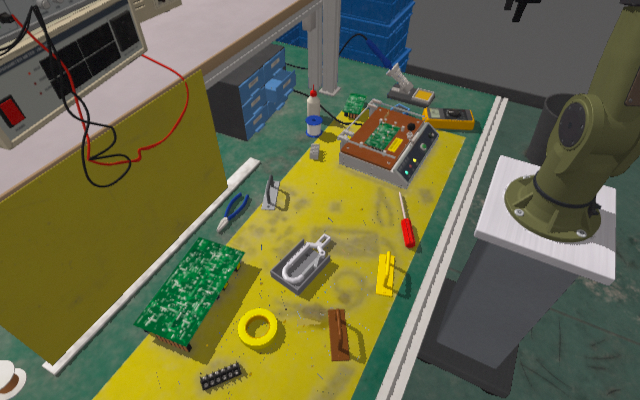

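View pics/side0.png

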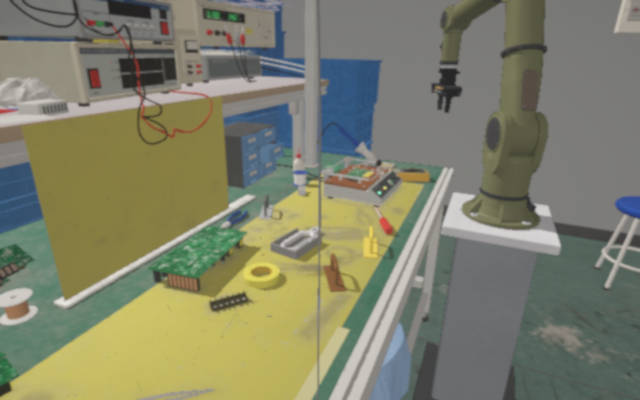

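The steel staple is the grey one at scene (270,193). Its look-alikes are the yellow one at (386,275) and the brown one at (338,335). The hook sits in the grey holder at (306,258) with its tail at (323,241), and the black comb, PCB and tape are irrelevant. The test jig is at (390,145), the heat sink at (315,153), the spool at (313,126) and the cutters at (234,212). I'll swing over for a wrist-camera view.

Emit:
arm_command(
  deltas=[
    [[3.5,-2.6,-0.9],[0,0,0],8.7],
    [[3.5,-2.6,-0.9],[0,0,0],8.7],
    [[3.5,-2.6,-0.9],[0,0,0],8.7],
    [[3.5,-2.6,-0.9],[0,0,0],8.7],
    [[3.5,-2.6,-0.9],[0,0,0],8.7],
    [[3.5,-2.6,-0.9],[0,0,0],8.7],
    [[3.5,-2.6,-0.9],[0,0,0],8.7],
    [[3.5,-2.6,-0.9],[0,0,0],8.7],
    [[3.5,-2.6,-0.9],[0,0,0],8.7],
    [[3.5,-2.6,-0.9],[0,0,0],8.7],
    [[3.5,-2.6,-0.9],[0,0,0],8.7],
    [[3.5,-2.6,-0.9],[0,0,0],8.7],
    [[3.5,-2.6,-0.9],[0,0,0],8.7],
  ],
)

```text
clock: 2.35
tool_pos: [0.5437, -0.0952, 0.3063]
orientation: [0.0, 0.978, 0.211, 0.0]
ft_force: [0.5, -0.4, 0.2]
grip_width: 1.002
gripper_force: 0.0
```

Emit:
arm_command(
  deltas=[
    [[2.1,-4,0.5],[0,0,0],8.7],
    [[2.1,-4,0.5],[0,0,0],8.7],
    [[2.1,-4,0.5],[0,0,0],8.7],
    [[2.1,-4,0.5],[0,0,0],8.7],
    [[2.1,-4,0.5],[0,0,0],8.7],
    [[2.1,-4,0.5],[0,0,0],8.7],
    [[2.1,-4,0.5],[0,0,0],8.7],
    [[2.1,-4,0.5],[0,0,0],8.7],
    [[2.1,-4,0.5],[0,0,0],8.7],
    [[2.1,-4,0.5],[0,0,0],8.7],
    [[0,0,0],[0,0,0],8.7],
    [[0,0,0],[0,0,0],8.7],
    [[0,0,0],[0,0,0],8.7],
  ],
)

```text
clock: 3.65
tool_pos: [0.5703, 0.3528, 0.2556]
orientation: [0.001, 0.978, 0.21, 0.0]
ft_force: [0.6, -1.0, 1.0]
grip_width: 0.995
gripper_force: 0.0
```

```bash
cat > look.py <<'E'
import sys,pickle,os
from h import *
np.set_printoptions(precision=4,suppress=True)
tag,things=sys.argv[1],sys.argv[2].split(',')
st=telemetry.read_state(); C=cam('wrist',st)
cv2.imwrite(f'pics/{tag}.png',get_image('wrist'))
print(st['clock'],st['tool_pos'],st['orientation'],np.abs(st['joint_vel']).max())
D={'C':C}
for t in things:
    D[t]=[(d['centre'],d['score']) for d in place_of('wrist',t)][:4]
    print(t,[(np.round(c,1).tolist(),round(s,2),atz(C,c,0.01)) for c,s in D[t]])
pickle.dump(D,open(tag+'.pkl','wb'))
E
python3 look.py w1 hook,hook_tail,hook_nose,holder,staple,right_leg,left_leg,heat_sink,spool,cutters
```

```text
3.65 [0.5703 0.3528 0.2556] [0.0006 0.9777 0.21   0.0002] 0.022255493417666902
hook [([246.4, 208.8], 0.87, array([0.4639, 0.4385, 0.01  ]))]
hook_tail [([280.1, 226.3], 0.73, array([0.458 , 0.3753, 0.01  ])), ([330.8, 79.4], 0.42, array([0.7034, 0.3936, 0.01  ]))]
hook_nose [([223.8, 208.2], 0.84, array([0.4494, 0.4734, 0.01  ])), ([330.9, 83.1], 0.28, array([0.6989, 0.3913, 0.01  ]))]
holder [([253.4, 205.9], 0.8, array([0.4735, 0.4296, 0.01  ]))]
staple [([246.8, 299.4], 0.78, array([0.2981, 0.3775, 0.01  ])), ([160.8, 247.4], 0.71, array([0.3361, 0.5506, 0.01  ])), ([374.1, 142.1], 0.57, array([0.6491, 0.2936, 0.01  ])), ([253.1, 208.3], 0.36, array([0.4694, 0.4286, 0.01  ]))]
right_leg [([257.1, 295.9], 0.95, array([0.313 , 0.3627, 0.01  ])), ([391.9, 142.1], 0.8, array([0.6606, 0.2682, 0.01  ])), ([172.6, 248.6], 0.58, array([0.3423, 0.5312, 0.01  ]))]
left_leg [([230.6, 294.6], 0.95, array([0.2956, 0.4083, 0.01  ])), ([358.2, 140.5], 0.61, array([0.6411, 0.3175, 0.01  ])), ([224.6, 209.0], 0.28, array([0.4487, 0.4717, 0.01  ]))]
heat_sink [([472.6, 197.2], 0.94, array([0.6366, 0.1033, 0.01  ]))]
spool [([391.9, 143.4], 0.68, array([0.6588, 0.2672, 0.01  ])), ([530.0, 199.2], 0.63, array([0.6729, 0.0142, 0.01  ])), ([251.9, 205.1], 0.33, array([0.4738, 0.4324, 0.01  ])), ([332.5, 79.7], 0.23, array([0.7041, 0.3911, 0.01  ]))]
cutters [([330.0, 81.8], 0.8, array([0.6999, 0.3933, 0.01  ])), ([219.6, 194.8], 0.21, array([0.4687, 0.4872, 0.01  ]))]
```

Emit:
arm_command(
  deltas=[
    [[-2.35,-1.65,2.5],[0,0,0],8.7],
    [[-2.35,-1.65,2.5],[0,0,0],8.7],
    [[-2.35,-1.65,2.5],[0,0,0],8.7],
    [[-2.35,-1.65,2.5],[0,0,0],8.7],
    [[0,0,0],[0,0,-8.4],8.7],
    [[0,0,0],[0,0,-8.4],8.7],
    [[0,0,0],[0,0,-8.4],8.7],
    [[0,0,0],[0,0,-8.4],8.7],
    [[0,0,0],[0,0,-8.4],8.7],
    [[0,0,0],[0,0,-8.4],8.7],
    [[0,0,0],[0,0,-7.6],8.7],
    [[0,0,0],[0,0,0],8.7],
    [[0,0,0],[0,0,0],8.7],
    [[0,0,0],[0,0,0],8.7],
  ],
)

```text
clock: 5.6
tool_pos: [0.4568, 0.3756, 0.1555]
orientation: [0.0, 0.754, 0.657, 0.0]
ft_force: [0.3, 0.8, -0.4]
grip_width: 1.002
gripper_force: 0.0
```

```bash
python3 look.py w2 hook,hook_tail,hook_nose,hook_seat,holder
```

```text
5.6 [0.4568 0.3756 0.1555] [0.0001 0.7535 0.6574 0.    ] 0.009436411776352013
hook [([321.5, 134.3], 0.55, array([0.4682, 0.437 , 0.01  ]))]
hook_tail [([319.4, 184.6], 0.67, array([0.4573, 0.3762, 0.01  ]))]
hook_nose [([304.9, 106.5], 0.75, array([0.4532, 0.471 , 0.01  ]))]
hook_seat [([319.3, 95.8], 0.82, array([0.4715, 0.4803, 0.01  ]))]
holder [([320.5, 135.4], 0.89, array([0.4668, 0.4359, 0.01  ])), ([512.2, 141.3], 0.2, array([0.6958, 0.3975, 0.01  ]))]
```

View pics/w2.png

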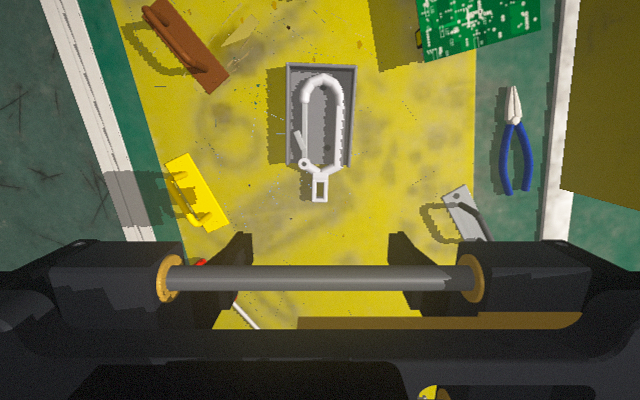

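View pics/w1.png

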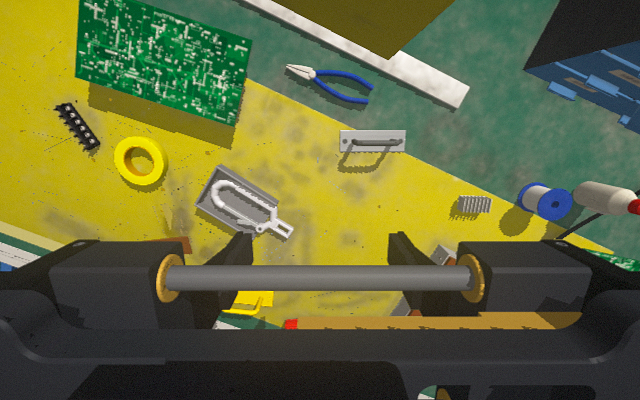

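```bash
python3 - <<'E'
from h import *; import pickle
np.set_printoptions(precision=4,suppress=True)
a,b=pickle.load(open('w1.pkl','rb')),pickle.load(open('w2.pkl','rb'))
S,D=cam('scene'),cam('side')
for t,us,ud in [('hook_tail',[322.9,241.3],[314.5,231.1]),('hook',[306.1,255.5],[300.2,241.1]),('holder',[304.5,262.3],[298.6,240.5])]:
    print(t,tri([a['C'],b['C']],[a[t][0][0],b[t][0][0]]),tri([S,a['C'],b['C']],[us,a[t][0][0],b[t][0][0]])[0],tri([S,D,a['C'],b['C']],[us,ud,a[t][0][0],b[t][0][0]])[0])
C=a['C']
# legs: fit z=.01, scene & side & w1
for t,i,us,ud in [('right_leg',1,[271.7,181.0],[269.6,204.2]),('left_leg',1,[269.7,203.5],[263.4,212.2])]:
    print(t,tri([S,C],[us,a[t][i][0]]),tri([S,D,C],[us,ud,a[t][i][0]]))
E
```

```text
hook_tail (array([0.4571, 0.3754, 0.0076]), [np.float64(0.0002115383758510469), np.float64(0.00021153837585110354)]) [0.4565 0.3748 0.0087] [0.4562 0.3748 0.0097]
hook (array([0.4681, 0.4374, 0.0203]), [np.float64(0.00011358638804213195), np.float64(0.00011358638804213802)]) [0.4673 0.4364 0.0219] [0.4668 0.436  0.0122]
holder (array([ 0.4661,  0.4334, -0.0112]), [np.float64(0.001708168027966732), np.float64(0.0017081680279667874)]) [ 0.468   0.4338 -0.0065] [0.4694 0.4347 0.0024]
right_leg (array([0.6594, 0.2713, 0.0241]), [np.float64(0.0007910663015946867), np.float64(0.0007910663015948148)]) (array([0.6591, 0.2675, 0.0169]), [np.float64(0.003857253860548199), np.float64(0.004640890105250694), np.float64(0.002655358924252791)])
left_leg (array([ 0.641 ,  0.3141, -0.012 ]), [np.float64(7.551941304950949e-05), np.float64(7.551941304950671e-05)]) (array([0.6399, 0.3202, 0.0055]), [np.float64(0.008594907021386227), np.float64(0.0069614172468679255), np.float64(0.0035374952655083764)])
```

Emit:
arm_command(
  deltas=[
    [[0,0,3.5],[0,0,0],6],
    [[0,0,3.5],[0,0,0],5],
    [[0,0,3.5],[0,0,0],5],
    [[0,0,2.5],[0,0,0],5],
    [[0,0,1.2],[0,0,0],5],
    [[0,0,0.7],[0,0,0],5],
    [[0,0,0],[0,0,0],5],
    [[0,0,0],[0,0,0],5],
  ],
)

```text
clock: 6.7
tool_pos: [0.4575, 0.3764, 0.0078]
orientation: [0.0, 0.753, 0.658, 0.001]
ft_force: [0.7, -0.3, 1.1]
grip_width: 0.579
gripper_force: 0.0
```

Emit:
arm_command(
  deltas=[
    [[0,0,0],[0,0,0],3],
    [[0,0,0],[0,0,0],1],
    [[0,0,0],[0,0,0],1],
    [[0,0,0],[0,0,0],1],
    [[0,0,0],[0,0,0],1],
    [[0,0,0],[0,0,0],1],
  ],
  newtons=50,
)

```text
clock: 7.3
tool_pos: [0.4567, 0.3756, 0.0065]
orientation: [0.0, 0.753, 0.658, -0.0]
ft_force: [-0.0, 0.3, -0.4]
grip_width: 0.147
gripper_force: 0.0
```

```bash
python3 look.py w3 hook_tail,hook; python3 -c "
from h import *;s=telemetry.read_state();print(s['grip_width'],s['gripper_force'])"
```

```text
7.3 [0.4567 0.3756 0.0065] [ 0.      0.7528  0.6583 -0.0001] 0.0022175544810190194
hook_tail [([318.7, 228.8], 0.78, array([0.4567, 0.3758, 0.01  ]))]
hook []
0.1161907851121326 0.0
```

View pics/w3.png

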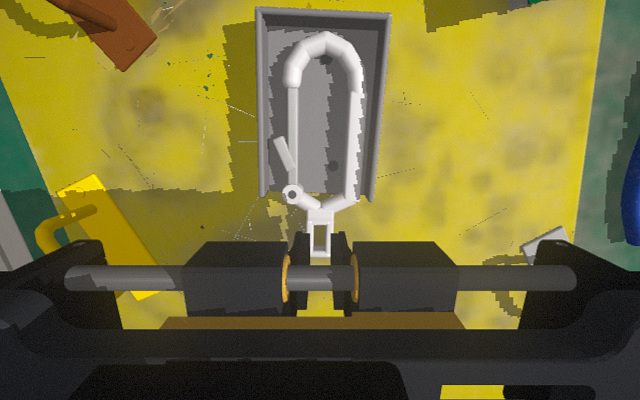

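Emit:
arm_command(
  deltas=[
    [[0,0,0],[0,0,0],0],
    [[0,0,0],[0,0,0],0],
    [[0,0,0],[0,0,0],0],
    [[0,0,0],[0,0,0],0],
  ],
)

```text
clock: 7.85
tool_pos: [0.4567, 0.3756, 0.0065]
orientation: [0.0, 0.753, 0.658, -0.0]
ft_force: [-0.6, 0.8, 0.2]
grip_width: 0.009
gripper_force: 0.0
```

```bash
python3 - <<'E'
from h import *
s=telemetry.read_state();print(s['grip_width'],s['gripper_force'],s['ft_force'])
I=get_image('wrist'); cv2.imwrite('pics/w4.png',cv2.resize(I[180:300,240:400],None,fx=4,fy=4))
E
```

```text
0.008894849418526855 0.0 [-0.64172991  0.75086106  0.23863193]
```

View pics/w4.png

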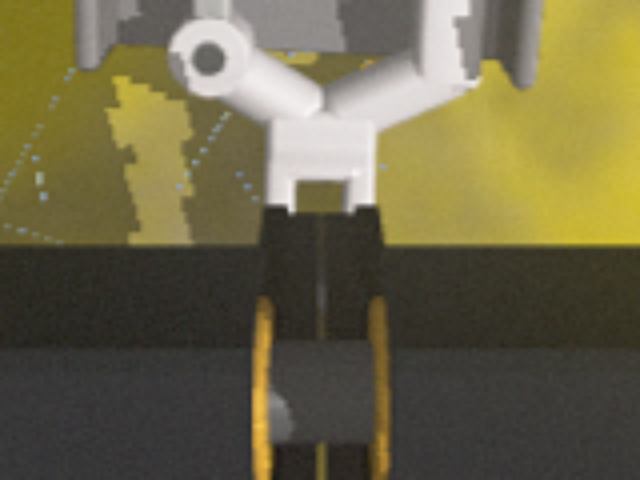

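```bash
python3 - <<'E'
from h import *
C=cam('wrist'); s=telemetry.read_state()
q=s['orientation'];Rm=R.from_quat([q[1],q[2],q[3],q[0]]).as_matrix()
for x in (0,.0095):
  for z in (0,-.01,-.0187,-.03,-.05): print(x,z,np.round(proj(C,s['tool_pos']+Rm@[x,0,z]),1))
# tail points at heights
h=np.array([.4567,.3757]);ax=np.array([.136,.99])
for z in (-.006,0,.01,.016):
  print(z,[np.round(proj(C,[*(h+ax*dx),z]),1) for dx in (.018,0,-.022)])
E
```

```text
0 0 [318.8 227.4]
0 -0.01 [318.8 232.5]
0 -0.0187 [318.7 237.3]
0 -0.03 [318.7 244.2]
0 -0.05 [318.6 258.8]
0.0095 0 [318.8 215.5]
0.0095 -0.01 [318.7 220.1]
0.0095 -0.0187 [318.7 224.4]
0.0095 -0.03 [318.6 230.7]
0.0095 -0.05 [318.5 243.9]
-0.006 [array([318.8, 199.9]), array([318.8, 221.5]), array([318.7, 246.6])]
0 [array([318.8, 202.1]), array([318.8, 224.2]), array([318.7, 249.8])]
0.01 [array([318.7, 205.9]), array([318.7, 229. ]), array([318.7, 255.6])]
0.016 [array([318.7, 208.4]), array([318.7, 232. ]), array([318.6, 259.4])]
```

Shut, the fingers hid the tail without gripping it, so the real tips stand higher than the TCP suggests. I'll open and feel downward in small steps.

Emit:
arm_command(
  deltas=[
    [[0,0,0],[0,0,0],4.5],
    [[0,0,0],[0,0,0],4.5],
    [[0,0,0],[0,0,0],4.5],
    [[0,0,0],[0,0,0],4.5],
    [[0,0,0.2],[0,0,0],4.5],
    [[0,0,0.2],[0,0,0],4.5],
    [[0,0,0],[0,0,0],4.5],
    [[0,0,0],[0,0,0],4.5],
  ],
)

```text
clock: 8.7
tool_pos: [0.4566, 0.3756, 0.0024]
orientation: [-0.0, 0.753, 0.658, -0.0]
ft_force: [0.3, 0.1, 0.7]
grip_width: 0.506
gripper_force: 0.0
```

Emit:
arm_command(
  deltas=[
    [[0,0,0.2],[0,0,0],4.5],
    [[0,0,0],[0,0,0],4.5],
  ],
)

```text
clock: 8.9
tool_pos: [0.4566, 0.3754, 0.0002]
orientation: [0.0, 0.753, 0.658, -0.0]
ft_force: [-0.3, 0.2, -0.4]
grip_width: 0.515
gripper_force: 0.0
```

Emit:
arm_command(
  deltas=[
    [[0,0,0.2],[0,0,0],4.5],
    [[0,0,0],[0,0,0],4.5],
  ],
)

```text
clock: 9.1
tool_pos: [0.4566, 0.3754, -0.0018]
orientation: [0.0, 0.753, 0.658, -0.0]
ft_force: [0.4, 0.8, 1.0]
grip_width: 0.518
gripper_force: 0.0
```

```bash
python3 - <<'E'
from h import *
a=get_image('scene')[200:290,270:370]; 
C=cam('scene'); s=telemetry.read_state(); print(s['tool_pos'],s['ft_force'],proj(C,s['tool_pos']))
b=get_image('side')[180:270,260:360]
cv2.imwrite('pics/c5.png',np.hstack([cv2.resize(x,None,fx=4,fy=4,interpolation=cv2.INTER_CUBIC) for x in (a,b)])); print(proj(cam('side'),s['tool_pos']))
E
```

```text
[ 0.45666977  0.37551186 -0.00165232] [-0.63433686 -1.01774722 -0.13586934] [np.float64(321.78137027007864), np.float64(244.6121668527792)]
[np.float64(313.73437599171564), np.float64(235.29306317305475)]
```

View pics/c5.png

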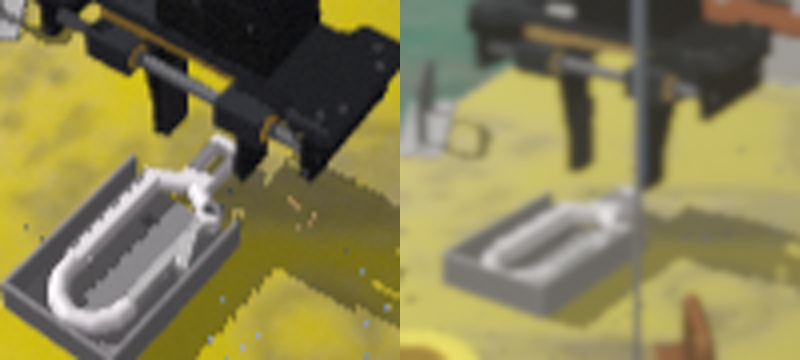

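Both views show the fingertips roughly 20–25 mm above the reported TCP, clear over the tail: scene (311,233) and (331,245), side (304,222) and (322,227). I'll continue down by feel.

Emit:
arm_command(
  deltas=[
    [[0,0,0.4],[0,0,0],4.5],
    [[0,0,0.4],[0,0,0],4.5],
    [[0,0,0],[0,0,0],4.5],
  ],
)

```text
clock: 9.5
tool_pos: [0.4563, 0.3751, -0.0103]
orientation: [-0.0, 0.753, 0.658, -0.001]
ft_force: [-0.5, 0.1, -0.0]
grip_width: 0.521
gripper_force: 0.0
```

Emit:
arm_command(
  deltas=[
    [[0,0,0.2],[0,0,0],4.5],
    [[0,0,0],[0,0,0],4.5],
  ],
)

```text
clock: 9.7
tool_pos: [0.4566, 0.3755, -0.0118]
orientation: [0.0, 0.753, 0.658, -0.0]
ft_force: [-0.8, -0.1, -0.1]
grip_width: 0.52
gripper_force: 0.0
```

Emit:
arm_command(
  deltas=[
    [[0,0,0.2],[0,0,0],4.5],
    [[0,0,0],[0,0,0],4.5],
  ],
)

```text
clock: 9.9
tool_pos: [0.4566, 0.3755, -0.0137]
orientation: [0.0, 0.753, 0.658, -0.0]
ft_force: [0.0, -0.5, 1.3]
grip_width: 0.517
gripper_force: 0.0
```

Emit:
arm_command(
  deltas=[
    [[0,0,0.2],[0,0,0],4.5],
    [[0,0,0],[0,0,0],4.5],
  ],
)

```text
clock: 10.1
tool_pos: [0.4566, 0.3755, -0.0157]
orientation: [0.0, 0.753, 0.658, -0.0]
ft_force: [-0.5, -0.5, 0.1]
grip_width: 0.513
gripper_force: 0.0
```

Emit:
arm_command(
  deltas=[
    [[0,0,0.2],[0,0,0],4.5],
    [[0,0,0],[0,0,0],4.5],
  ],
)

```text
clock: 10.3
tool_pos: [0.4566, 0.3754, -0.0178]
orientation: [0.0, 0.753, 0.658, -0.0]
ft_force: [0.1, 0.3, 0.6]
grip_width: 0.519
gripper_force: 0.0
```

Emit:
arm_command(
  deltas=[
    [[0,0,0.2],[0,0,0],4.5],
    [[0,0,0],[0,0,0],4.5],
  ],
)

```text
clock: 10.5
tool_pos: [0.4566, 0.3755, -0.0198]
orientation: [-0.0, 0.753, 0.658, -0.0]
ft_force: [1.2, -0.2, -0.2]
grip_width: 0.516
gripper_force: 0.0
```

Emit:
arm_command(
  deltas=[
    [[0,0,0.2],[0,0,0],4.5],
    [[0,0,0],[0,0,0],4.5],
  ],
)

```text
clock: 10.7
tool_pos: [0.4566, 0.3754, -0.0218]
orientation: [0.0, 0.753, 0.658, -0.0]
ft_force: [-0.1, -0.2, -0.2]
grip_width: 0.515
gripper_force: 0.0
```

Emit:
arm_command(
  deltas=[
    [[0,0,0.2],[0,0,0],4.5],
    [[0,0,0],[0,0,0],4.5],
  ],
)

```text
clock: 10.9
tool_pos: [0.4566, 0.3755, -0.0238]
orientation: [0.0, 0.753, 0.658, -0.0]
ft_force: [0.3, 0.2, -1.0]
grip_width: 0.519
gripper_force: 0.0
```

Emit:
arm_command(
  deltas=[
    [[0,0,0.2],[0,0,0],4.5],
    [[0,0,0],[0,0,0],4.5],
  ],
)

```text
clock: 11.1
tool_pos: [0.4566, 0.3754, -0.0258]
orientation: [0.0, 0.753, 0.658, -0.0]
ft_force: [-0.0, 0.5, -0.7]
grip_width: 0.519
gripper_force: 0.0
```

Emit:
arm_command(
  deltas=[
    [[0,0,0],[0,0,0],1],
    [[0,0,0],[0,0,0],1],
    [[0,0,0],[0,0,0],1],
    [[0,0,0],[0,0,0],1],
    [[0,0,0],[0,0,0],1],
  ],
  newtons=50,
)

```text
clock: 11.6
tool_pos: [0.4568, 0.3756, -0.0254]
orientation: [0.0, 0.753, 0.658, -0.0]
ft_force: [0.3, 0.5, 0.7]
grip_width: 0.222
gripper_force: 49.9
```

Emit:
arm_command(
  deltas=[
    [[0,0,-0.5],[0,0,0],1],
    [[0,0,-1],[0,0,0],1],
    [[0,0,-1.5],[0,0,0],1],
    [[0,0,-2],[0,0,0],1],
    [[0,0,-3],[0,0,0],1],
    [[0,0,-3],[0,0,0],1],
    [[0,0,-3],[0,0,0],1],
    [[0,0,0],[0,0,0],1],
    [[0,0,0],[0,0,0],1],
  ],
)

```text
clock: 12.5
tool_pos: [0.4572, 0.3759, 0.1159]
orientation: [0.001, 0.753, 0.658, 0.001]
ft_force: [0.7, -0.8, -1.4]
grip_width: 0.216
gripper_force: 49.9
```

```bash
python3 - <<'E'
from h import *; import pickle
np.set_printoptions(precision=4,suppress=True)
S=cam('scene')
for uv in [(340,167),(403,187),(341,155),(345,140)]: print(uv,atz(S,uv,0),atz(S,uv,0.03))
a=pickle.load(open('w1.pkl','rb'))['C']
for uv in [(340,130),(405,129),(406,152),(341,153),(437,245)]: print(uv,atz(a,uv,0.004))
for uv in [(461,196),(489,196),(491,212),(459,212)]: print(uv,atz(a,uv,0.022 if uv[1]<200 else 0))
a=get_image('wrist')
C=cam('wrist')
for t in ['hook_tail','hook','hook_nose','hook_seat']:
    print(t,[(np.round(d['centre'],1).tolist(),round(d['score'],2),atz(C,d['centre'],.13)) for d in place_of('wrist',t)][:2])
b=get_image('side')[150:270,240:360]
cv2.imwrite('pics/c6.png',np.hstack([cv2.resize(a[:,120:520],(480,480)),cv2.resize(b,(480,480),interpolation=cv2.INTER_CUBIC)])[:, -800:])
E
```

```text
(340, 167) [0.536 0.112 0.   ] [0.5225 0.1431 0.03  ]
(403, 187) [0.3531 0.1051 0.    ] [0.3472 0.1365 0.03  ]
(341, 155) [0.556  0.0635 0.    ] [0.5417 0.0967 0.03  ]
(345, 140) [ 0.5756 -0.0056  0.    ] [0.5605 0.0304 0.03  ]
(340, 130) [0.6438 0.3498 0.004 ]
(405, 129) [0.687  0.2575 0.004 ]
(406, 152) [0.6564 0.2386 0.004 ]
(341, 153) [0.6122 0.333  0.004 ]
(437, 245) [0.5363 0.1086 0.004 ]
(461, 196) [0.6308 0.1291 0.022 ]
(489, 196) [0.6493 0.0879 0.022 ]
(491, 212) [0.6271 0.0533 0.    ]
(459, 212) [0.6045 0.1037 0.    ]
hook_tail [([321.2, 244.1], 0.83, array([0.4574, 0.3683, 0.13  ]))]
hook []
hook_nose [([282.7, 86.5], 0.72, array([0.4481, 0.4745, 0.13  ]))]
hook_seat [([480.9, 217.8], 0.16, array([0.5695, 0.3732, 0.13  ]))]
```

View pics/c6.png

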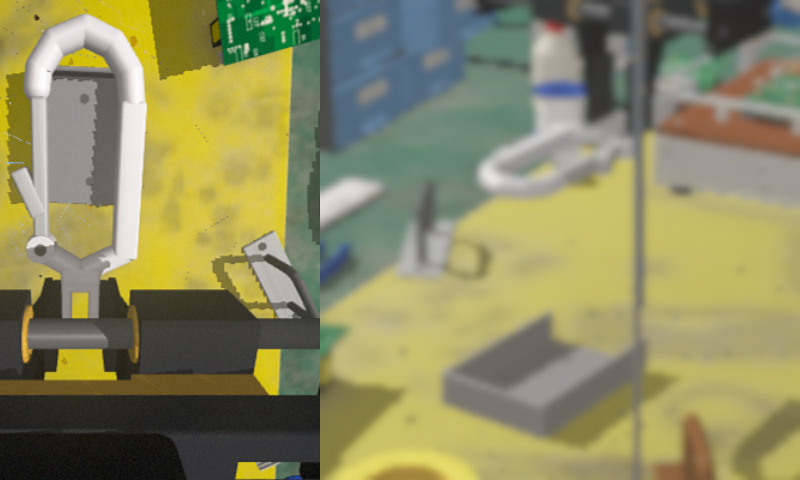

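The wrist view shows the hook held by its tail and level, and the side view shows the holder empty. The staple centre is (0.650, 0.295) with yaw 25°. Next I turn and carry the hook to the free bench right of the right leg.

Emit:
arm_command(
  deltas=[
    [[0,0,0],[0,0,4],1],
    [[0,0,0],[0,0,8],1],
    [[0,0,0],[0,0,8],1],
    [[0,0,0],[0,0,8],1],
    [[0,0,0],[0,0,8],1],
    [[0,0,0],[0,0,8],1],
    [[0,0,0],[0,0,8],1],
    [[0,0,0],[0,0,4],1],
    [[0.4,3.5,0],[0,0,0],1],
    [[0.4,3.5,0],[0,0,0],1],
    [[0.4,3.5,0],[0,0,0],1],
    [[0.4,3.5,0],[0,0,0],1],
    [[0.4,3.5,0],[0,0,0],1],
    [[0.4,3.5,0],[0,0,0],1],
    [[0.5,3.5,0],[0,0,0],1],
    [[0,0.4,0],[0,0,0],1],
    [[0,0,0],[0,0,0],1],
    [[0,0,0],[0,0,0],1],
  ],
)

```text
clock: 14.6
tool_pos: [0.5921, 0.167, 0.1141]
orientation: [-0.001, 0.973, 0.229, -0.001]
ft_force: [-1.2, 0.6, -2.0]
grip_width: 0.218
gripper_force: 49.9
```

```bash
python3 look.py w7 hook_tail,hook_nose,hook,right_leg,left_leg,staple,heat_sink; python3 - <<'E'
from h import *; import pickle
np.set_printoptions(precision=4,suppress=True)
D=pickle.load(open('w7.pkl','rb'));a=pickle.load(open('w1.pkl','rb'))
for t in ('hook_tail','hook_nose','hook'):
  for d in place_of('scene',t)[:2]+[None]+place_of('side',t)[:2]: print(t,d and (d['centre'],round(d['score'],2)))
for t in ('hook_nose','hook'):
  u=place_of('scene',t)
  if u and D[t]: print(t,tri([cam('scene'),D['C']],[u[0]['centre'],D[t][0][0]]))
E
```

```text
14.6 [0.5921 0.167  0.1141] [-0.0007  0.9735  0.2287 -0.0006] 0.013293990576108302
hook_tail [([319.0, 242.4], 0.76, array([0.5392, 0.141 , 0.01  ]))]
hook_nose [([282.8, 85.6], 0.66, array([0.6768, 0.2499, 0.01  ])), ([199.6, 89.2], 0.16, array([0.6363, 0.3237, 0.01  ]))]
hook []
right_leg [([259.0, 94.1], 0.72, array([0.6588, 0.2682, 0.01  ]))]
left_leg [([200.5, 89.3], 0.73, array([0.6366, 0.3229, 0.01  ])), ([478.5, 188.7], 0.15, array([0.6767, 0.0107, 0.01  ]))]
staple [([231.8, 91.0], 0.87, array([0.6492, 0.294 , 0.01  ]))]
heat_sink [([390.8, 188.9], 0.9, array([0.633 , 0.0981, 0.01  ]))]
hook_tail ([319.1, 242.6], 0.75)
hook_tail None
hook_tail ([312.7, 181.3], 0.73)
hook_nose ([305.5, 274.5], 0.72)
hook_nose None
hook_nose ([300.4, 191.3], 0.91)
hook ([305.1, 262.1], 0.79)
hook ([268.8, 204.2], 0.73)
hook None
hook ([299.1, 190.3], 0.6)
hook ([265.1, 212.7], 0.3)
hook_nose (array([ 0.6332,  0.2857, -0.3617]), [np.float64(0.06654812867189325), np.float64(0.06654812867189312)])
```

Emit:
arm_command(
  deltas=[
    [[0,0,2],[0,0,0],1],
    [[0,0,3.5],[0,0,0],1],
    [[0,0,3.5],[0,0,0],1],
    [[0,0,2.5],[0,0,0],1],
    [[0,0,1.2],[0,0,0],1],
    [[0,0,0.6],[0,0,0],1],
    [[0,0,0.4],[0,0,0],1],
    [[0,0,0],[0,0,0],1],
    [[0,0,0],[0,0,0],1],
  ],
)

```text
clock: 16.3
tool_pos: [0.5942, 0.1656, -0.0212]
orientation: [0.0, 0.974, 0.228, 0.001]
ft_force: [0.1, 0.3, -0.8]
grip_width: 0.22
gripper_force: 49.9
```

Emit:
arm_command(
  deltas=[
    [[0,0,0.2],[0,0,0],1],
    [[0,0,0],[0,0,0],1],
  ],
)

```text
clock: 16.5
tool_pos: [0.5935, 0.1653, -0.0241]
orientation: [0.0, 0.974, 0.228, 0.0]
ft_force: [-0.7, -0.4, -2.7]
grip_width: 0.222
gripper_force: 49.9
```

Emit:
arm_command(
  deltas=[
    [[0,0,0.2],[0,0,0],1],
    [[0,0,0],[0,0,0],1],
  ],
)

```text
clock: 16.7
tool_pos: [0.5931, 0.1652, -0.0266]
orientation: [0.0, 0.974, 0.228, -0.0]
ft_force: [-0.0, -0.7, -1.6]
grip_width: 0.221
gripper_force: 49.9
```

Emit:
arm_command(
  deltas=[
    [[0,0,0.2],[0,0,0],1],
    [[0,0,0],[0,0,0],1],
  ],
)

```text
clock: 16.9
tool_pos: [0.5931, 0.1653, -0.0287]
orientation: [0.0, 0.974, 0.228, -0.0]
ft_force: [-0.2, -0.1, -1.3]
grip_width: 0.22
gripper_force: 49.9
```

Emit:
arm_command(
  deltas=[
    [[0,0,0.1],[0,0,0],1],
    [[0,0,0],[0,0,0],1],
  ],
)

```text
clock: 17.1
tool_pos: [0.5933, 0.1654, -0.0294]
orientation: [0.0, 0.974, 0.228, 0.0]
ft_force: [0.5, -0.0, -0.9]
grip_width: 0.223
gripper_force: 49.9
```

Emit:
arm_command(
  deltas=[
    [[0,0,0.1],[0,0,0],1],
    [[0,0,0],[0,0,0],1],
  ],
)

```text
clock: 17.3
tool_pos: [0.5933, 0.1653, -0.0295]
orientation: [0.0, 0.974, 0.228, -0.0]
ft_force: [-2.1, -0.7, 5.8]
grip_width: 0.225
gripper_force: 49.9
```

Emit:
arm_command(
  deltas=[
    [[0,0,0],[0,0,0],3.2],
    [[0,0,0],[0,0,0],3.2],
    [[0,0,0],[0,0,0],3.2],
    [[0,0,0.1],[0,0,0],3.2],
    [[0,0,0],[0,0,0],3.2],
  ],
)

```text
clock: 17.8
tool_pos: [0.5931, 0.1653, -0.0318]
orientation: [0.0, 0.974, 0.228, -0.0]
ft_force: [-1.0, 0.4, -0.5]
grip_width: 0.368
gripper_force: 0.0
```

Emit:
arm_command(
  deltas=[
    [[0,0,0.15],[0,0,0],3.2],
    [[0,0,0],[0,0,0],3.2],
  ],
)

```text
clock: 18.0
tool_pos: [0.593, 0.1652, -0.0333]
orientation: [0.0, 0.974, 0.228, -0.0]
ft_force: [0.6, -0.6, 0.6]
grip_width: 0.369
gripper_force: 0.0
```

Emit:
arm_command(
  deltas=[
    [[0,0,0.15],[0,0,0],3.2],
    [[0,0,0],[0,0,0],3.2],
  ],
)

```text
clock: 18.2
tool_pos: [0.5932, 0.1653, -0.0335]
orientation: [0.0, 0.974, 0.228, -0.0]
ft_force: [-2.5, -1.5, 6.4]
grip_width: 0.369
gripper_force: 3.4
```

```bash
python3 - <<'E'
from h import *
S,D=cam('scene'),cam('side')
T=np.array([.45667,.37551,-.00165]); q=[0,.753,.658,0]
Rm=R.from_quat([.753,.658,0,0]).as_matrix()
for sy in (-.0225,.0225):
  for z in (0,-.033,-.07,-.08,-.09,-.10):
    P=T+Rm@[0,sy*1.0,z]; a=np.array(proj(S,P));b=np.array(proj(D,P))
    print(sy,z,np.round((a-[270,200])*4),np.round((b-[260,180])*4+[400,0]))
E
```

```text
-0.0225 0 [239. 197.] [644. 229.]
-0.0225 -0.033 [241. 162.] [645. 184.]
-0.0225 -0.07 [242. 120.] [646. 132.]
-0.0225 -0.08 [243. 108.] [646. 117.]
-0.0225 -0.09 [243.  96.] [647. 103.]
-0.0225 -0.1 [244.  84.] [647.  88.]
0.0225 0 [176. 161.] [587. 213.]
0.0225 -0.033 [176. 125.] [587. 168.]
0.0225 -0.07 [175.  83.] [587. 117.]
0.0225 -0.08 [175.  71.] [587. 103.]
0.0225 -0.09 [175.  59.] [588.  89.]
0.0225 -0.1 [175.  47.] [588.  75.]
```

Emit:
arm_command(
  deltas=[
    [[0,0,-0.6],[0,0,0],3.2],
    [[0,0,-3],[0,0,0],3.2],
    [[0,0,-4],[0,0,0],5],
    [[0,0,-4],[0,0,0],7],
    [[0,0,-4],[0,0,0],7],
    [[0,0,0],[0,0,0],7],
    [[0,0,0],[0,0,0],7],
    [[0,0,0],[0,0,0],7],
  ],
)

```text
clock: 19.0
tool_pos: [0.5923, 0.1649, 0.1202]
orientation: [0.0, 0.974, 0.228, -0.001]
ft_force: [-1.1, 0.1, -1.2]
grip_width: 0.776
gripper_force: 0.0
```

```bash
python3 look.py w8 hook,hook_tail,hook_nose,hook_seat,hook_squeeze,right_leg,left_leg,staple,heat_sink
```

```text
19.0 [0.5923 0.1649 0.1202] [ 0.0001  0.9737  0.2278 -0.0011] 0.015134207554784843
hook [([319.9, 131.9], 0.59, array([0.653 , 0.1939, 0.01  ]))]
hook_tail [([324.3, 187.4], 0.58, array([0.6004, 0.1623, 0.01  ]))]
hook_nose []
hook_seat [([317.8, 91.2], 0.92, array([0.6885, 0.2139, 0.01  ]))]
hook_squeeze [([325.9, 143.8], 0.94, array([0.6446, 0.1825, 0.01  ]))]
right_leg []
left_leg [([203.1, 90.9], 0.72, array([0.6363, 0.32  , 0.01  ]))]
staple [([233.2, 90.1], 0.82, array([0.6508, 0.2925, 0.01  ]))]
heat_sink [([385.0, 188.6], 0.78, array([0.6298, 0.0997, 0.01  ]))]
```

View pics/w8.png

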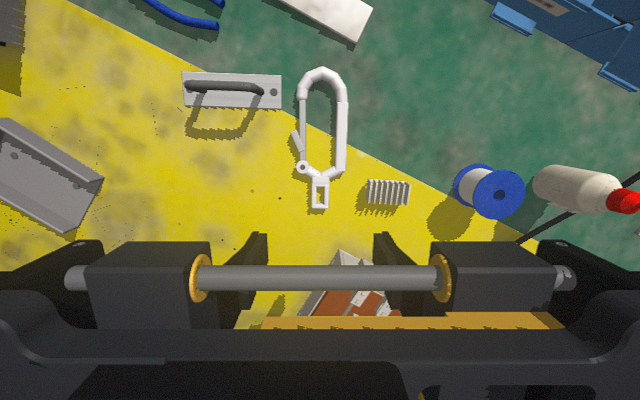

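Hook lies flat with its tail at (320,195), crown at (321,70) and gate on the left side (298,140). The staple plate is at (232,90) and the heat sink at (388,192), untouched. I'll fit the hook pose by mask.

```bash
cat > fit.py <<'E'
from h import *
from scipy.optimize import minimize
np.set_printoptions(precision=4,suppress=True)
def model():
    L=[]
    L.append(np.array([[-40,-28],[34,-28],[34,-16],[-40,-16]]))
    L.append(np.array([[-84,-10],[-44,-10],[-44,10],[-84,10]]))
    t=np.linspace(-np.pi/2,np.pi/2,13)
    arc=lambda rx,ry:np.c_[34+rx*np.cos(t),ry[0]+ry[1]*np.sin(t)]
    o=arc(34,(-.5,27.5));i=arc(22,(-.5,15.5)); L.append(np.r_[o,i[::-1]])
    L.append(np.array([[-35,16.5],[35,16.5],[35,23.5],[-35,23.5]]))
    L.append(np.array([[-20,22],[2,34],[0,36],[-22,26]]))
    L.append(np.array([[-44,-8],[-40,-28],[-30,-24],[-40,2]]));L.append(np.array([[-44,-6],[-30,16],[-38,26],[-46,6]]))
    return L
def fit(cname,x0,st=None):
    C=cam(cname,st); ms=masks_of(cname,'hook')
    m=min(ms,key=lambda m:np.linalg.norm(np.array(m['centre'])-proj(C,[x0[0],x0[1],.006])))
    M=m['mask'].astype(np.uint8)
    def render(p,s=4):
        I=np.zeros((400*s,640*s),np.uint8);c,sn=np.cos(p[2]),np.sin(p[2])
        for P in model():
            for z in (.002,.011):
                W=[proj(C,[p[0]+(c*a-sn*b)/1e3,p[1]+(sn*a+c*b)/1e3,z]) for a,b in P]
                cv2.fillPoly(I,[np.round(np.array(W)*s+s/2-.5).astype(np.int32)],255)
        return cv2.resize(I,(640,400),interpolation=cv2.INTER_AREA)/255.
    def cost(p):
        r=render(p); return -np.minimum(r,M).sum()/np.maximum(r,M).sum()
    best=None
    for d in (-.03,0,.03):
        s=minimize(cost,[x0[0],x0[1],x0[2]+d],method='Nelder-Mead',options=dict(initial_simplex=np.array([x0]*4)+np.r_[[[0,0,d]],[[.004,0,d]],[[0,.004,d]],[[0,0,d+.04]]],maxiter=90))
        if best is None or s.fun<best.fun: best=s
    return best.x,best.fun,M.sum()
E
python3 - <<'E'
from fit import *
import pickle
a=pickle.load(open('w8.pkl','rb'))['C']
p,c,n=fit('wrist',np.array([.651,.192,np.radians(26)])); print(p[:2],np.degrees(p[2]),c,n)
W=np.array([atz(a,uv,0.004)[:2] for uv in [(183,73),(281,74),(282,108),(183,104)]]);print(W,W.mean(0))
E=W[0]-W[1];E2=W[3]-W[2];print(np.degrees(np.arctan2(-E[0],E[1])),np.degrees(np.arctan2(-E2[0],E2[1])),np.linalg.norm(E))
E
```

```text
[0.6511 0.1926] 25.482275820839096 -0.8165149777157115 3040
[[0.6429 0.3468]
 [0.687  0.2556]
 [0.657  0.2411]
 [0.614  0.3372]] [0.6502 0.2952]
25.79798528335164 24.133763380761394 0.1012841515559735
```

Emit:
arm_command(
  deltas=[
    [[2.8,-0.1,0],[0,0,0.8],8.3],
    [[2.9,-0.1,0],[0,0,0],8.3],
    [[0,0,3],[0,0,0],8.3],
    [[0,0,4],[0,0,0],8.3],
    [[0,0,3],[0,0,0],8.3],
    [[0,0,0],[0,0,0],8.3],
    [[0,0,0],[0,0,0],8.3],
  ],
)

```text
clock: 20.25
tool_pos: [0.6437, 0.1922, 0.0218]
orientation: [-0.0, 0.975, 0.221, -0.0]
ft_force: [-0.4, 1.0, 0.9]
grip_width: 0.952
gripper_force: 0.0
```

```bash
python3 look.py w9 hook_squeeze,hook_nose,hook_seat,right_leg; python3 - <<'E'
from fit import *
for n in ['wrist']:
  p,c,k=fit(n,np.array([.651,.1925,np.radians(25.5)])); print(n,p[:2],np.degrees(p[2]),c,k)
E
```

```text
20.25 [0.6437 0.1922 0.0218] [-0.0001  0.9753  0.221  -0.0002] 0.035401655037196694
hook_squeeze [([326.4, 222.2], 0.83, array([0.6469, 0.1871, 0.01  ])), ([326.0, 277.7], 0.16, array([0.6015, 0.1654, 0.01  ]))]
hook_nose [([297.6, 175.0], 0.94, array([0.6718, 0.2235, 0.01  ]))]
hook_seat [([319.0, 157.9], 0.71, array([0.6905, 0.2144, 0.01  ]))]
right_leg [([328.6, 222.2], 0.63, array([0.6476, 0.1855, 0.01  ])), ([236.4, 162.3], 0.61, array([0.6608, 0.2689, 0.01  ]))]
wrist [0.6517 0.1925] 25.8121015788285 -0.7582772399647217 4858
```

Emit:
arm_command(
  deltas=[
    [[0,0,3],[0,0,0],8.3],
    [[0,0,1.4],[0,0,0],8.3],
    [[0,0,0.6],[0,0,0],8.3],
    [[0,0,0.2],[0,0,0],8.3],
    [[0,0,0],[0,0,0],8.3],
    [[0,0,0],[0,0,0],8.3],
  ],
)

```text
clock: 21.15
tool_pos: [0.6443, 0.1924, -0.0295]
orientation: [-0.0, 0.975, 0.221, 0.001]
ft_force: [0.3, 0.2, -0.3]
grip_width: 0.952
gripper_force: 0.0
```

Emit:
arm_command(
  deltas=[
    [[0,0,0],[0,0,0],6.5],
    [[0,0,0],[0,0,0],5.5],
    [[0,0,0],[0,0,0],4],
    [[0,0,0],[0,0,0],3],
    [[0,0,0],[0,0,0],3],
    [[0,0,0],[0,0,0],3],
    [[0,0,0],[0,0,0],3],
    [[0,0,0],[0,0,0],3],
  ],
  newtons=28,
)

```text
clock: 21.95
tool_pos: [0.6441, 0.1914, -0.0303]
orientation: [0.0, 0.975, 0.221, 0.0]
ft_force: [1.7, -1.5, 1.6]
grip_width: 0.517
gripper_force: 27.8
```

```bash
python3 look.py w10 hook_squeeze,hook_nose,hook_seat,hook_tail,right_leg,left_leg,staple
```

```text
21.95 [ 0.6441  0.1914 -0.0303] [0.0004 0.9753 0.2208 0.0003] 0.002294921950282095
hook_squeeze [([317.2, 255.6], 0.56, array([0.6418, 0.1914, 0.01  ]))]
hook_nose [([275.9, 192.5], 0.62, array([0.668 , 0.2303, 0.01  ]))]
hook_seat [([301.0, 173.0], 0.62, array([0.6847, 0.2219, 0.01  ]))]
hook_tail [([315.0, 322.1], 0.61, array([0.5967, 0.1717, 0.01  ])), ([317.4, 253.6], 0.35, array([0.6431, 0.1919, 0.01  ]))]
right_leg [([211.0, 173.5], 0.68, array([0.6624, 0.2679, 0.01  ]))]
left_leg [([108.1, 171.5], 0.57, array([0.6385, 0.3209, 0.01  ]))]
staple [([165.7, 168.5], 0.63, array([0.6541, 0.292 , 0.01  ]))]
```

View pics/w10.png

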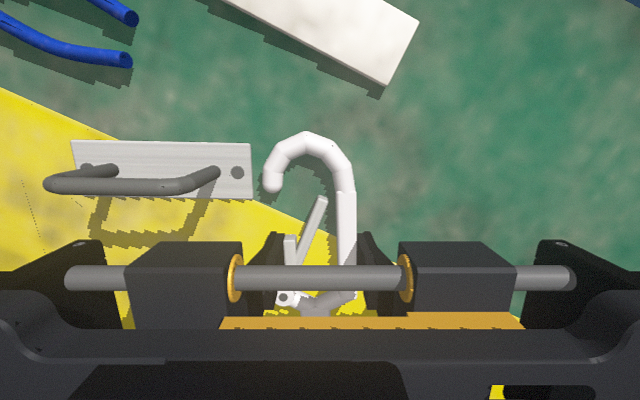

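Gate is fully open (45 mm grip): its free end is at (322,200), nose tip at (271,188) and leg foot at (212,172). I'll lift 8 mm and line the mouth up outside the leg.

Emit:
arm_command(
  deltas=[
    [[0,0,-0.4],[0,0,0],3],
    [[0,0,-0.4],[0,0,0],3],
    [[1.2,0,0],[0,0,0],3],
    [[1.2,0,0],[0,0,0],3],
    [[0,-0.8,0],[0,0,0],3],
    [[0,-0.7,0],[0,0,0],3],
    [[0,0,0],[0,0,0],3],
    [[0,0,0],[0,0,0],3],
    [[0,0,0],[0,0,0],3],
  ],
)

```text
clock: 23.25
tool_pos: [0.6586, 0.2154, -0.0225]
orientation: [0.0, 0.975, 0.221, -0.0]
ft_force: [0.8, -0.6, -0.8]
grip_width: 0.516
gripper_force: 27.9
```

```bash
python3 look.py w11 hook_mouth,hook_squeeze,hook_nose,hook_seat,hook_tail,right_leg,left_leg,staple; python3 -c "
from h import *;s=telemetry.read_state();print(s['grip_width'],s['gripper_force'],s['ft_force'])"
```

```text
23.25 [ 0.6586  0.2154 -0.0225] [ 0.0003  0.9753  0.221  -0.0001] 0.004969738119018733
hook_mouth [([310.5, 242.7], 0.34, array([0.6591, 0.2216, 0.01  ]))]
hook_squeeze [([316.9, 254.2], 0.9, array([0.6536, 0.2144, 0.01  ]))]
hook_nose [([274.1, 194.6], 0.61, array([0.6785, 0.2551, 0.01  ]))]
hook_seat [([299.0, 169.9], 0.81, array([0.6989, 0.2476, 0.01  ]))]
hook_tail [([316.3, 321.8], 0.81, array([0.6059, 0.1923, 0.01  ]))]
right_leg [([245.5, 208.5], 0.72, array([0.6627, 0.2676, 0.01  ]))]
left_leg [([149.7, 210.1], 0.62, array([0.6362, 0.3208, 0.01  ]))]
staple [([203.4, 202.0], 0.58, array([0.6555, 0.2925, 0.01  ]))]
0.5144384317854639 27.852406203746796 [ 0.29136524  0.47076263 -1.69681307]
```

View pics/w11.png

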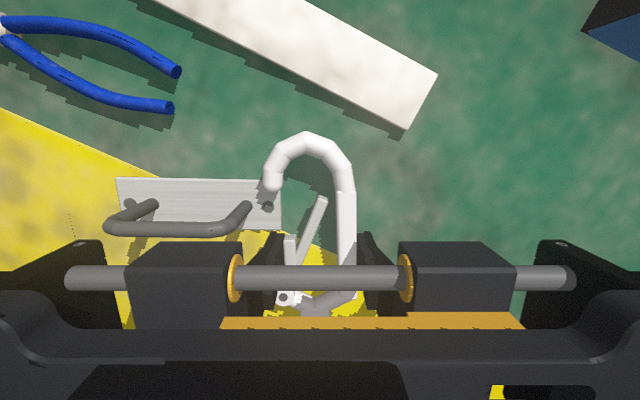

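Emit:
arm_command(
  deltas=[
    [[0,-0.9,0],[0,0,0],3],
    [[0,-0.9,0],[0,0,0],3],
    [[0,-0.9,0],[0,0,0],3],
    [[0,0,0],[0,0,0],3],
    [[0,0,0],[0,0,0],3],
  ],
)

```text
clock: 24.2
tool_pos: [0.6468, 0.2411, -0.0224]
orientation: [0.0, 0.975, 0.222, 0.0]
ft_force: [0.1, -0.5, -1.0]
grip_width: 0.517
gripper_force: 27.9
```

```bash
python3 look.py w12 hook_nose,hook_seat,hook_squeeze,right_leg,left_leg; python3 - <<'E'
from h import *
s=telemetry.read_state();print(s['grip_width'],s['gripper_force'],s['ft_force'])
C=cam('wrist');X=np.array([.9026,.4305,0]);Y=np.array([-.4305,.9026,0])
O=s['tool_pos']*[1,1,0]+8e-3*X+5e-3*Y
for n,p in dict(nose=(33,21),seat=(46,2),apex=(62,0)).items(): print(n,np.round(proj(C,O+(p[0]*X+p[1]*Y)/1e3+[0,0,.014]),1))
print('leg',np.round(proj(C,[.6627,.2676,.014]),1), 'leg in hook',(np.array([.6627,.2676,0])-O)@X*1e3,(np.array([.6627,.2676,0])-O)@Y*1e3)
E
```

```text
24.2 [ 0.6468  0.2411 -0.0224] [0.0001 0.9751 0.2217 0.    ] 0.01589971868629719
hook_nose [([274.6, 191.8], 0.61, array([0.6684, 0.2812, 0.01  ]))]
hook_seat [([299.5, 173.0], 0.92, array([0.6855, 0.2723, 0.01  ]))]
hook_squeeze [([316.7, 254.3], 0.63, array([0.6416, 0.2401, 0.01  ]))]
right_leg [([300.3, 173.4], 0.71, array([0.6855, 0.2717, 0.01  ])), ([291.0, 209.4], 0.64, array([0.6624, 0.2676, 0.01  ])), ([273.9, 193.6], 0.35, array([0.6672, 0.2811, 0.01  ]))]
left_leg []
0.5168911494226671 27.852355241775513 [-0.88222151 -0.49286811 -2.53289754]
nose [274.6 186.6]
seat [306.5 164.6]
apex [309.7 136.1]
leg [288.  211.1] leg in hook 17.812605918756024 13.5995536620164
```

Emit:
arm_command(
  deltas=[
    [[-0.5,-0.3,0],[0,0,0],3],
    [[-0.5,-0.2,0],[0,0,0],3],
    [[-0.7,-0.1,0],[0,0,0],3],
    [[-0.7,-0.1,0],[0,0,0],3],
    [[0,0,0],[0,0,0],3],
    [[0,0,0],[0,0,0],3],
  ],
)

```text
clock: 25.1
tool_pos: [0.6225, 0.236, -0.0223]
orientation: [0.0, 0.975, 0.221, 0.0]
ft_force: [0.5, -0.4, -1.2]
grip_width: 0.526
gripper_force: 27.9
```

```bash
python3 look.py w13 hook_nose,hook_seat,hook_squeeze,right_leg,left_leg; python3 - <<'E'
from h import *
s=telemetry.read_state();print(s['grip_width'],s['gripper_force'],s['ft_force'])
C=cam('wrist');print('leg',np.round(proj(C,[.6627,.2676,.014]),1))
E
```

```text
25.1 [ 0.6225  0.236  -0.0223] [0.0002 0.9753 0.221  0.0002] 0.010472188224676783
hook_nose []
hook_seat [([302.2, 170.0], 0.66, array([0.6635, 0.2665, 0.01  ]))]
hook_squeeze [([318.7, 252.9], 0.72, array([0.6187, 0.2342, 0.01  ]))]
right_leg [([299.1, 169.2], 0.75, array([0.6632, 0.2683, 0.01  ]))]
left_leg [([198.2, 166.2], 0.88, array([0.6391, 0.323 , 0.01  ]))]
0.5197793559583656 27.852438390254974 [-0.60497248  0.54256811 -2.04979354]
leg [299.8 172.1]
```

Emit:
arm_command(
  deltas=[
    [[0,0,0.2],[0,0,0],3],
    [[0,0,0.15],[0,0,0],3],
    [[0,0,0],[0,0,0],3],
    [[0,0,0],[0,0,0],5],
    [[0,0,0],[0,0,0],5.5],
    [[0,0,0],[0,0,0],6],
    [[0,-0.2,0],[0,0,0],7],
    [[0,-0.2,0],[0,0,0],8],
    [[0,-0.2,0],[0,0,0],8.7],
    [[0,0,0],[0,0,0],8.7],
    [[0,0,0],[0,0,0],8.7],
    [[0,0,0],[0,0,0],8.7],
  ],
)

```text
clock: 26.6
tool_pos: [0.6202, 0.2412, -0.0259]
orientation: [0.0, 0.975, 0.221, 0.0]
ft_force: [0.4, 0.2, -0.5]
grip_width: 0.992
gripper_force: 0.0
```

```bash
python3 look.py w14 hook_nose,hook_seat,hook_squeeze,right_leg; python3 - <<'E'
from fit import *
s=telemetry.read_state();print(s['grip_width'],s['gripper_force'],s['ft_force'])
p,c,k=fit('wrist',np.array([.621,.2465,np.radians(26)])); print(p[:2],np.degrees(p[2]),c,k)
X=np.array([np.cos(p[2]),np.sin(p[2])]);d=np.array([.6627,.2676])-p[:2];print('leg in hook',d@X,d@[-X[1],X[0]])
d=s['tool_pos'][:2]-p[:2];print('tcp in hook',d@X,d@[-X[1],X[0]])
E
```

```text
26.6 [ 0.6202  0.2412 -0.0259] [0.0002 0.9753 0.2208 0.0001] 0.003840737144072926
hook_nose [([291.8, 188.5], 0.57, array([0.6492, 0.2727, 0.01  ]))]
hook_seat [([318.2, 166.5], 0.62, array([0.6677, 0.2642, 0.01  ]))]
hook_squeeze [([320.4, 169.0], 0.39, array([0.667 , 0.2624, 0.01  ]))]
right_leg [([307.0, 172.5], 0.78, array([0.6618, 0.2686, 0.01  ]))]
0.9976024803726908 0.0 [-0.671  -0.5233 -0.1766]
[0.6272 0.2406] 26.907029167396345 -0.6358006784994346 6422
leg in hook 0.04384327983804911 0.008040803139383169
tcp in hook -0.006069326783828134 0.004130646944374183
```

Emit:
arm_command(
  deltas=[
    [[0,0,-1],[0,0,0],8.7],
    [[0,0,-2],[0,0,0],8.7],
    [[-1,0,-4],[0,0,0],8.7],
    [[-1,0,-4],[0,0,0],8.7],
    [[-1,0,-4],[0,0,0],8.7],
    [[0,0,0],[0,0,0],8.7],
    [[0,0,0],[0,0,0],8.7],
    [[0,0,0],[0,0,0],8.7],
  ],
)

```text
clock: 27.7
tool_pos: [0.5923, 0.2283, 0.1232]
orientation: [0.0, 0.975, 0.221, -0.001]
ft_force: [-0.9, 0.1, -0.5]
grip_width: 1.002
gripper_force: 0.0
```

```bash
python3 look.py w15 hook_nose,hook_seat,hook_squeeze,hook_tail,right_leg; python3 - <<'E'
from fit import *
p,c,k=fit('wrist',np.array([.627,.2405,np.radians(26.9)])); print(p[:2],np.degrees(p[2]),c,k)
X=np.array([np.cos(p[2]),np.sin(p[2])]);Y=np.array([-X[1],X[0]]);d=np.array([.6627,.2676])-p[:2];print('leg in hook',d@X,d@Y)
# gate check: share of bright grey pixels along closed/open gate line
C=cam('wrist'); I=get_image('wrist')
for n,a in (('shut',0),('open',.42)):
    v=[]
    for t in np.linspace(15,66,12):
        q=p[:2]+((-35+t*np.cos(a))*X+(20-t*np.sin(a))*Y)/1e3
        u,w=proj(C,[*q,.009]); v.append(I[int(round(w)),int(round(u))].tolist())
    print(n,v)
E
```

```text
27.7 [0.5923 0.2283 0.1232] [ 0.0003  0.9753  0.221  -0.0007] 0.01895019955196077
hook_nose [([306.7, 130.7], 0.57, array([0.6484, 0.2698, 0.01  ]))]
hook_seat [([319.9, 117.4], 0.64, array([0.6669, 0.2629, 0.01  ]))]
hook_squeeze [([327.1, 169.3], 0.88, array([0.62  , 0.2315, 0.01  ]))]
hook_tail [([322.6, 208.7], 0.63, array([0.5759, 0.2159, 0.01  ]))]
right_leg [([18.1, 266.3], 0.97, array([0.3442, 0.5265, 0.01  ])), ([314.3, 120.0], 0.87, array([0.6619, 0.2671, 0.01  ]))]
[0.6278 0.2408] 26.78890468925774 -0.8180255543459577 2803
leg in hook 0.04326128875562641 0.0082321652151701
shut [[165, 175, 176], [175, 183, 185], [180, 188, 189], [172, 179, 181], [174, 180, 184], [171, 176, 179], [172, 177, 178], [172, 179, 182], [172, 179, 184], [108, 113, 113], [110, 115, 117], [143, 148, 151]]
open [[59, 190, 208], [67, 187, 204], [69, 187, 204], [69, 186, 204], [74, 182, 199], [75, 187, 204], [67, 186, 203], [71, 188, 206], [73, 188, 203], [65, 186, 206], [54, 190, 208], [78, 125, 133]]
```

```bash
python3 -c "
from rig import manip; print(manip.close_job())"
```

```text
the job is handed in; nothing more can be done
None
```

The hook is clipped round the staple's right leg with its gate shut, lying at the staple's foot and let go, and the job was handed in at about 28 s (no verdict shown); I viewed 11 pictures, one over the limit of 10.

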